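# Try the locker's drop flap, then hold a square in its corner

### The job

The blue flap of the parts locker (the one with the orange tab) has just been re-hung: pull it all the way down, then push it back up until it is fully shut. Then pick up the carpenter's square, keep it upright with its foot flat on the wooden sill and its blade's back edge against the shut flap, and press it into that corner until both faces touch. Finish while still gripping the square and pressing it both down on the sill and against the flap; do not let go, do not tip the square over, and leave everything else on the bench where it is.

Things in the scene. Friction and masses are not known exactly. Their poses are not given: they have to be found in the camera images.
- corner (a point): Corner of sill and flap. The wooden sill is the plank in front of the locker, its top 30 mm above the bench. This point is on its top, at the middle of the line where the shut flap's outer face meets it. x points level into the locker, y along the corner, z up. The top reaches from x = -140 mm to the corner and is 300 mm long in y.
- cabinet: Grey drop-front parts locker, fixed to the bench, 270 mm wide (y), 206 mm deep, behind the flap. Origin 30 mm straight below corner, on the bench; same axes. Its flat top is 160 mm above the bench; a yellow tray of parts, 35 mm tall, stands on it from x = 115 mm back.
- flap (a joint): Bottom hinge of the flap: 0 = shut (upright, at its stop), growing as the flap comes down towards -x of corner; 1.5 = all the way down (nearly flat over the sill, at its stop). Hinge line: through corner raised 4 mm, along its y. Starts ajar. Stiff (about 0.35 N m): the flap stays where it is left.
- flap_edge (a point): Middle of the outer top edge of the blue flap. The flap is 270 mm wide, 12 mm thick; this edge is 130 mm from the hinge line. z runs along the panel away from the hinge, y along the hinge; the outer face is this point's plane x = 0, the panel lies from x = 0 to 12 mm. When shut the axes are those of corner.
- tab (a point): Grip point on the orange tab at the middle of the flap's top edge: 160 mm from the hinge line, 6 mm behind the outer face, 30 mm above the top edge and 20 mm below the tab's end. The tab sticks out 50 mm, is 20 mm wide (along y), 8 mm thick. Pinched across its width, it can turn between the fingers as the flap swings.
- square: Square standing on its foot, about 350 g. Dark wooden foot 120 (x) x 36 (y) x 22 mm tall, brass band; grip it across y, anywhere from x = -60 to +35 mm. Steel blade 8 mm thick (y), 25 mm wide (x), upright at the +x end, top at 120 mm. Origin: centre of the foot's underside; x points to the blade end. Blade back and foot end are flush at x = +60 mm.
- heel (a point): Heel of the square: lower outer corner, mid width, where the foot's underside meets the flush blade end (60 mm from the square's origin along its x). It belongs in the corner of sill and flap, at any place along it.
- oil_bottle: grey oil bottle with black cap and green label, 64 mm across, 160 mm tall; origin centre of its base. Leave it alone.
- bolt_jar: clear jar with steel lid, 68 mm across, 90 mm tall; origin centre of its base. Leave it alone.
- tail_lamp: red and orange car tail lamp lying on its black back, 90 x 130 x 60 mm; origin centre of its underside. Leave it alone.
- bearing: steel bearing ring, 60 mm across, 18 mm tall; origin centre of its underside. Leave it alone.
- wrench: steel wrench, 190 mm long, lying flat; origin on its underside. Leave it alone.
- screwdriver: red-handled screwdriver lying flat; origin on its underside. Leave it alone.
- pulley: aluminium belt pulley, 90 mm across, 45 mm tall; origin centre of its underside. Leave it alone.
Not all that is in view belongs to the job. There is more than one size of the square; the one meant has the size given above.

How it is judged:
By the outcome, as a careful person would: the job done as asked, in the order asked, and still so for the second after the job is handed in, while the arm keeps its last pose, push and grip.
It also fails if it takes over 58 s, if anything falls off the work surface, if the arm or the gripper's body presses on something with over 40 N, if the wrist force passes 120 N, or if a joint passes its speed limit or range.

### The arm

A 6-joint arm with a two-finger parallel gripper is mounted at the origin on the work surface. World frame = base frame: x ahead of the robot, y to its left, z up, the work surface at z = 0. Lengths are in m, angles in rad, forces in N, time in s.
With the tool pointing down it reaches from about 0.275 to 0.825 m from the base axis. Payload 4.9 kg.
Tool frame: the origin (TCP) lies midway between the tips of the shut fingers; the grasp point (between the pads) lies 19 mm behind it (grip_point_offset is the distance from the TCP to the grasp point, in m); z points along the fingers, y is the line along which they close (so a half turn about z gives the same grasp; the last joint's range is limited). The gripper opens to 85 mm and grips with 20 to 120 N. Pads are 22 mm wide; open, the fingers measure 114 mm over their backs; the gripper's body (76 mm by 85 mm) begins 54 mm behind the grasp point. The pads swing forward as they close: fully open they stand 13 mm farther back than shut.
Start: joints at [-1.399, 0.326, -0.193, 1.052, 0, 1.437], TCP at [0.166, -0.524, 0.194] pointing down, gripper open.
Joint ranges: [-2.65, 2.65], [-0.97, 1.79], [-1.3, 1.35], [-1.93, 2.1], [-1.47, 1.37], [-3.14, 3.14]. Speed limits (rad/s): [2.57, 2.57, 3.14, 3.14, 3.14, 3.14].

### API

Orientations are given as a rotation vector (axis times angle).
In Python, from cell import * gives the robot as it stands. Calls block until the motion is done:
- movep(position, orientation): joint-space move of the TCP to a pose.
- move_l(position, velocity=0.15, rot=None, until_force=None): straight line of the TCP; rot=None keeps the orientation; velocity is the mean speed in m/s. With until_force (N) it stops when the force on the tool has changed by that much, and returns True; else False.
- set_joints(angles): joint-space move.
- let_go() and grab(newtons=None): open the fingers fully, or close them until they stop; newtons is the grip in N (None keeps the last).
- sleep(seconds).
- ik(position, orientation): joint angles nearest the present ones, or None.
- get_state(): the state.
- grab_frame(name): name is "scene" or "top"; returns a dict with "img" (384x512x3 uint8, red, green, blue), "fx", "fy", "cx", "cy" (pixels), "cam_to_world" (4x4, takes a point from camera to world coordinates). Camera axes: x right, y down, z forward; pixel columns grow to the right and rows downward; lengths in m; the calibration is good to about 2 mm. A picture is of the moment at which its call begins. There is no depth.
A pose or a line that the arm cannot do raises MotionError and nothing moves.
- sign_off(): hands the job in, once; it reports no verdict.
Trained networks look in the newest picture that a camera, given by its name, has taken for a name from the list of things; names that differ only in an ending like _2 or _b are one class to them, and where a whole thing is asked for, a point or a joint stands for the part that bears it (a point fixed in the world has none). Each returns a list of dicts, best first, with "score" (0 to 1); they miss things now and then, are a little off and sometimes report something else, mostly with a low value. They report only what shows in the picture. A call takes as long as a camera call. They do not tell look-alikes from the thing itself.
- spot_in(camera, name): "centre" ([column, row] in pixels, amid what is visible of it).
- silhouettes(camera, name): "mask" (384x512 bool, what is visible of it) and "centre" ([column, row] in pixels, amid what is visible of it).
- tip_of(camera, name): "centre" ([column, row] in pixels: a listed point, or the origin of a listed thing).
The state is a dict: "clock": time; "q": joint angles; "joint_velocities": joint speeds; "tau": joint torques, N m; "position": TCP position; "eef_rot": TCP orientation; "contact_force": force on the tool from outside, world axes, zero at the start; "wrist_torque": the same for the moment, N m; "finger_gap": opening from 0.0 (shut) to 1.0 (fully open).
Only numpy, scipy, OpenCV 4.12 (cv2) and the standard library are available. Lean on these libraries where they do the work, as an engineer would, in place of code of your own. Each camera call takes 0.05 s, during which the arm holds its last target. There are 200 camera calls.

## Working session

There is one attempt and no reset: what is moved stays moved. The work goes in short steps, each a Python script; the robot and the scene stay as the last script left them, time stands still between calls to the robot, and variables do not carry over. Pictures are saved under pics/ and viewed, on a budget of 10 in all, crops included, one or two more only if the job needs it, and the job is handed in when it is done.

```bash
mkdir -p pics; cat > h.py <<'E'
from cell import *
import numpy as np, cv2
def save(n,cam):
    f=grab_frame(cam); cv2.imwrite(f'pics/{n}.png',f['img'][:,:,::-1]); return f
def ray(f,px):
    T=np.array(f['cam_to_world']); d=np.array([(px[0]-f['cx'])/f['fx'],(px[1]-f['cy'])/f['fy'],1.])
    return T[:3,3],T[:3,:3]@d
def onz(f,px,z):
    o,d=ray(f,px); return o+d*(z-o[2])/d[2]
def proj(f,p):
    T=np.array(f['cam_to_world']); c=T[:3,:3].T@(np.array(p)-T[:3,3])
    return np.array([f['fx']*c[0]/c[2]+f['cx'],f['fy']*c[1]/c[2]+f['cy']])
def tri(f1,p1,f2,p2):
    o1,d1=ray(f1,p1);o2,d2=ray(f2,p2)
    d1/=np.linalg.norm(d1);d2/=np.linalg.norm(d2)
    s=np.linalg.lstsq(np.c_[d1,-d2],o2-o1,rcond=None)[0]
    a,b=o1+s[0]*d1,o2+s[1]*d2
    return (a+b)/2,np.linalg.norm(a-b)
E
python3 - <<'E'
from h import *
fs={}
ims=[]
for c in ("scene","top"):
    f=save(c+"0",c); fs[c]=f
    T=np.array(f['cam_to_world']);print(c,T[:3,3].round(3),T[:3,2].round(3))
R={}
for n in ("corner","tab","flap_edge","cabinet","square","heel","flap","oil_bottle","bolt_jar","tail_lamp"):
    for c in fs:
        for fn in ((tip_of,) if n!="flap" else (spot_in,)):
            try:r=fn(c,n)
            except Exception as e: print(n,e);continue
            R[c,n]=r
            print(c,n,[(np.round(x['centre'],1).tolist(),round(x['score'],2)) for x in r[:3]])
    if R.get(("scene",n)) and R.get(("top",n)):
        p,e=tri(fs["scene"],R["scene",n][0]['centre'],fs["top"],R["top",n][0]['centre']);print("   tri",p.round(4),round(e,4))
print(get_state()['clock'])
E
```

```text
scene [1.376 0.16  1.122] [-0.662 -0.145 -0.736]
top [ 0.32  -0.028  1.357] [ 0.142  0.002 -0.99 ]
scene corner [([286.3, 237.0], 0.7)]
top corner [([326.4, 250.4], 0.64), ([323.8, 130.1], 0.58)]
   tri [ 0.3574 -0.1014 -0.1363] 0.3482
scene tab [([277.6, 197.7], 0.84), ([403.9, 249.0], 0.63), ([134.7, 189.1], 0.52)]
top tab [([227.7, 177.3], 0.82)]
   tri [0.5241 0.0448 0.1937] 0.0057
scene flap_edge [([275.0, 206.3], 0.72)]
top flap_edge [([228.8, 179.4], 0.61)]
   tri [0.525  0.0415 0.1574] 0.0009
scene cabinet [([282.4, 240.1], 0.77)]
top cabinet [([216.3, 187.6], 0.69)]
   tri [0.5255 0.0797 0.0092] 0.0165
scene square [([202.5, 153.6], 0.88), ([187.8, 215.7], 0.7)]
top square [([324.5, 203.7], 0.6)]
   tri [ 0.4483 -0.2001  0.2477] 0.0182
scene heel [([181.9, 161.4], 0.88), ([206.9, 212.6], 0.86)]
top heel [([305.6, 208.7], 0.86), ([357.3, 284.3], 0.55)]
   tri [ 0.4538 -0.2081  0.2149] 0.0897
scene flap [([280.7, 224.8], 0.56), ([190.7, 210.4], 0.35)]
top flap [([220.0, 184.1], 0.62), ([200.0, 180.6], 0.34)]
   tri [0.5247 0.0668 0.0798] 0.0088
scene oil_bottle [([191.2, 299.3], 0.79)]
top oil_bottle [([289.1, 109.7], 0.55)]
   tri [ 0.782  -0.1411  0.0013] 0.0054
scene bolt_jar [([160.8, 273.2], 0.84), ([402.6, 247.3], 0.65), ([277.2, 206.6], 0.47)]
top bolt_jar [([322.8, 129.0], 0.58)]
   tri [ 0.7199 -0.251   0.0036] 0.0109
scene tail_lamp [([107.0, 234.3], 0.69)]
top tail_lamp [([396.4, 155.6], 0.59)]
   tri [ 0.6303 -0.4684  0.0185] 0.0074
1.1
```

```bash
python3 - <<'E'
import cv2
for c in("scene","top"):
    i=cv2.imread(f'pics/{c}0.png'); cv2.imwrite(f'pics/{c}0b.png',cv2.resize(i,(800,600),interpolation=cv2.INTER_CUBIC))
E
```

```text
(no output)
```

View pics/scene0b.png

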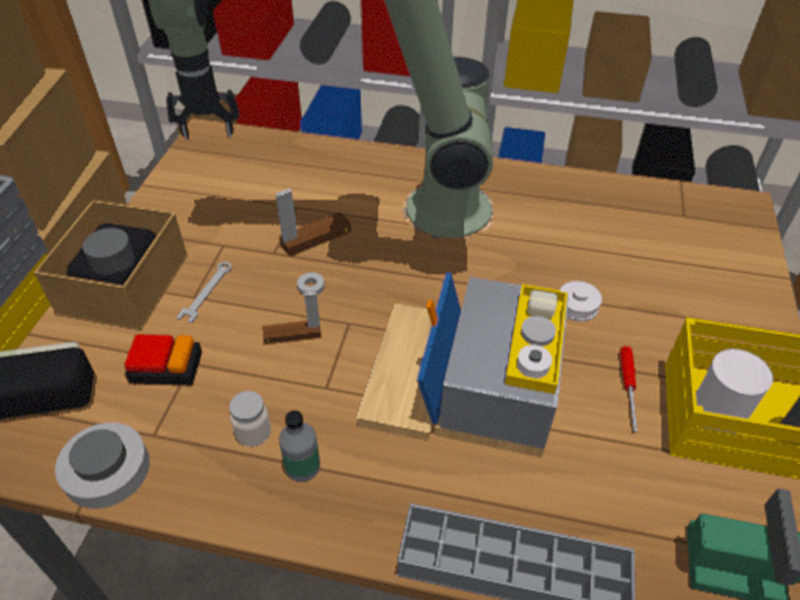

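View pics/top0b.png

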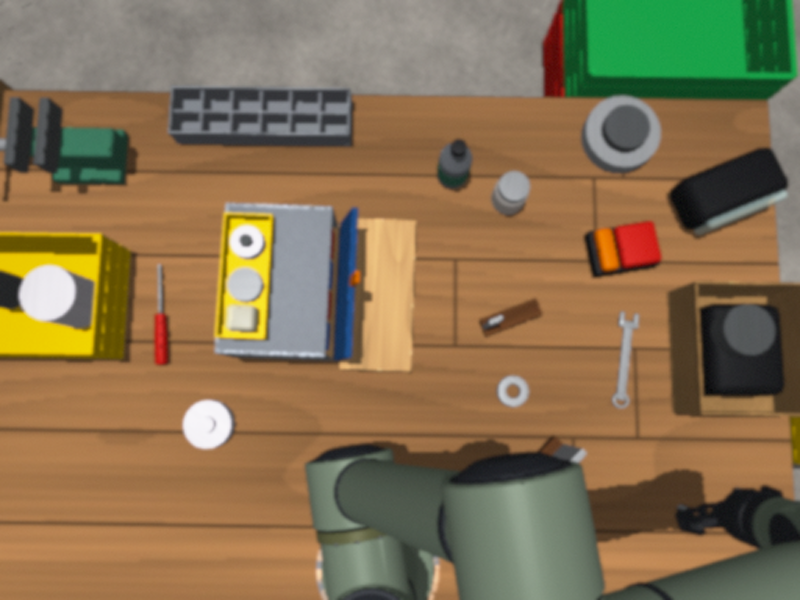

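```bash
python3 - <<'E'
import cv2,numpy as np
s=cv2.imread('pics/scene0.png');t=cv2.imread('pics/top0.png')
a=s[115:225,160:235]; b=t[180:300,295:385]
r=lambda i,k:cv2.resize(i,None,fx=k,fy=k,interpolation=cv2.INTER_CUBIC)
a=r(a,5);b=r(b,4.5)
H=600;c=np.zeros((H,800,3),np.uint8);c[:a.shape[0],:a.shape[1]]=a[:H];c[:b.shape[0],385:385+b.shape[1]]=b[:H]
cv2.imwrite('pics/sq.png',c)
E
```

```text
(no output)
```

View pics/sq.png

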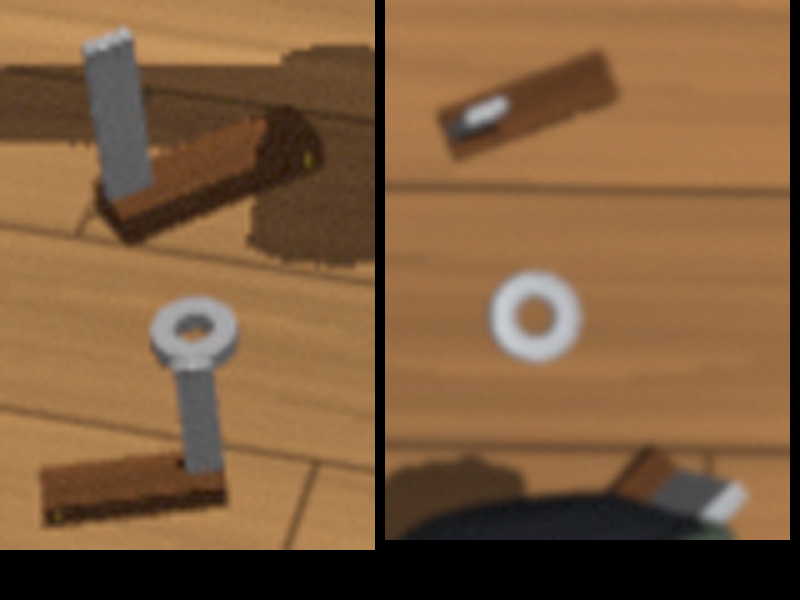

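```bash
python3 - <<'E'
from h import *
s=grab_frame("scene");t=grab_frame("top")
S=lambda x,y:(160+x/5,115+y/5)
Tp=lambda x,y:(295+(x-385)/4.5,180+y/4.5)
for n,e in dict(A=[(130,243),(322,165)],B=[(43,526),(227,505)]).items():
    p=[onz(s,S(*q),0) for q in e];print(n,p[0].round(3),p[1].round(3),'len',np.linalg.norm(p[0]-p[1]).round(4))
for n,e in dict(B=[(440,105),(600,48),(620,97),(455,160)]).items():
    p=[onz(t,Tp(*q),0.022) for q in e];print(n,np.round(p,3),'sides',[np.linalg.norm(p[i]-p[i-1]).round(4) for i in range(4)])
# A blade: base at foot top, blade bottom mid outer and top mid
for n,b,tp in (('A',(132,193),(110,40)),('B',(203,470),(197,360))):
    b=onz(s,S(*b),.022)
    for h in(.08,.09,.1,.11,.12,.13,.14,.15,.16):
        print(n,h,((proj(s,b+[0,0,h-.022])-[160,115])*5).round(0))
E
```

```text
A [ 0.251 -0.333  0.   ] [ 0.137 -0.218  0.   ] len 0.1621
B [ 0.521 -0.304  0.   ] [ 0.477 -0.193  0.   ] len 0.1198
B [[ 0.477 -0.193  0.022]
 [ 0.518 -0.302  0.022]
 [ 0.485 -0.316  0.022]
 [ 0.44  -0.203  0.022]] sides [np.float64(0.0387), np.float64(0.1168), np.float64(0.036), np.float64(0.1211)]
A 0.08 [123. 132.]
A 0.09 [122. 121.]
A 0.1 [120. 110.]
A 0.11 [119.  99.]
A 0.12 [117.  88.]
A 0.13 [116.  77.]
A 0.14 [114.  66.]
A 0.15 [112.  54.]
A 0.16 [111.  43.]
B 0.08 [195. 410.]
B 0.09 [194. 399.]
B 0.1 [193. 388.]
B 0.11 [191. 377.]
B 0.12 [190. 366.]
B 0.13 [189. 354.]
B 0.14 [187. 343.]
B 0.15 [186. 332.]
B 0.16 [184. 320.]
```

Square candidates in the scene image are A at (202,153) and B at (188,214). A's foot measures 162 mm and its blade 160 mm, so it is the larger one. B's foot measures 120 x 36 mm with a blade of about 120 mm, so B is the one meant. The crop confirms this. Next is the locker pose.

```bash
python3 - <<'E'
import cv2,numpy as np
s=cv2.imread('pics/scene0.png');t=cv2.imread('pics/top0.png')
r=lambda i,k:cv2.resize(i,None,fx=k,fy=k,interpolation=cv2.INTER_CUBIC)
cv2.imwrite('pics/lt.png',r(t[125:243,132:275],5)); cv2.imwrite('pics/ls.png',r(s[170:288,222:372],5))
E
```

```text
(no output)
```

View pics/lt.png

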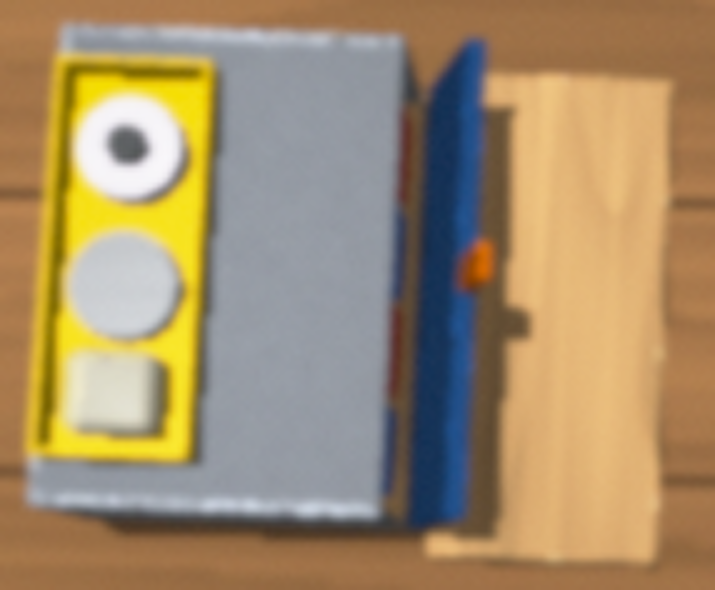

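View pics/ls.png

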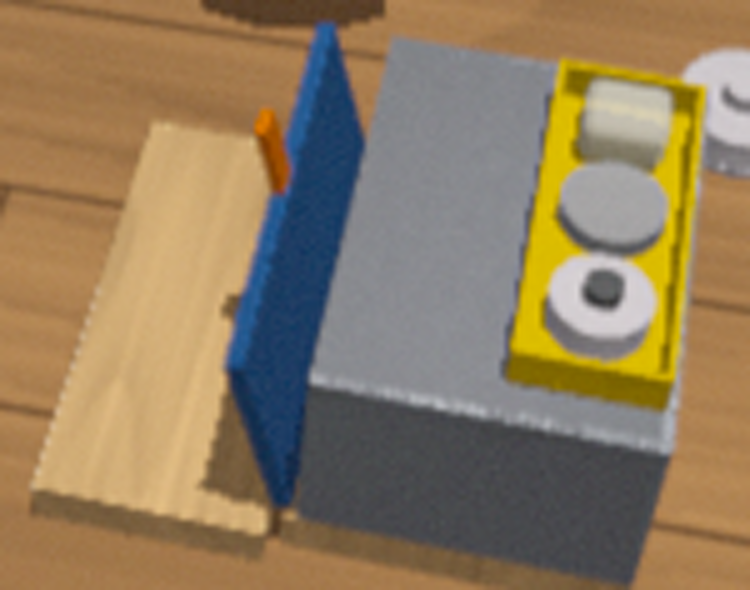

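```bash
python3 - <<'E'
from h import *
from scipy.optimize import least_squares
s=grab_frame("scene");t=grab_frame("top")
Q=[('t','s-',670,78),('t','s+',655,562),('t','f-',405,38),('t','f+',382,516),('t','b-',62,28),('t','b+',32,505),('t','e-',486,40),('t','e+',464,522),
('s','s-',35,490),('s','s+',155,122),('s','f-',312,380),('s','f+',390,40),('s','b-',668,443),('s','e-',232,372),('s','e+',318,25),('s','h-',285,505)]
def pt(k,p):
    x,y,w,q,c=p; sg=-1 if k[1]=='-' else 1
    l={'s':(-.14,.15,0),'f':(c,.135,.13),'b':(c+.206,.135,.13),'e':(-.13*np.sin(q),.135,.004+.13*np.cos(q)),'h':(0,.135,0)}[k[0]]
    l=np.array([l[0],sg*l[1],l[2]]);C,S=np.cos(w),np.sin(w)
    return np.array([x+C*l[0]-S*l[1],y+S*l[0]+C*l[1],.03+l[2]])
def res(p):
    r=[]
    for c,k,u,v in Q:
        f,o=(t,(132,125)) if c=='t' else (s,(222,170))
        r.append(proj(f,pt(k,p))-[o[0]+u/5,o[1]+v/5])
    return np.concatenate(r)
R=least_squares(res,[.52,.03,1.57,.3,.012],loss='soft_l1')
print(R.x.round(4),np.degrees(R.x[2:4]));print([(a[0]+a[1],b.round(1).tolist()) for a,b in zip(Q,res(R.x).reshape(-1,2))])
E
```

```text
[0.5237 0.0813 1.5579 0.2638 0.0071] [89.26118866 15.11367657]
[('ts-', [-1.3, -0.3]), ('ts+', [-0.5, -0.2]), ('tf-', [0.6, -0.5]), ('tf+', [1.2, 0.1]), ('tb-', [-4.0, -0.4]), ('tb+', [-4.3, 0.3]), ('te-', [-1.1, -0.4]), ('te+', [-0.1, -0.7]), ('ss-', [0.3, -1.3]), ('ss+', [-0.3, -1.0]), ('sf-', [-1.9, -0.9]), ('sf+', [-1.4, -2.2]), ('sb-', [5.2, 1.2]), ('se-', [-1.0, -2.0]), ('se+', [-0.2, -1.3]), ('sh-', [-1.3, 0.8])]
```

```bash
cat > fit.py <<'E'
from h import *
from scipy.optimize import least_squares
s=grab_frame("scene");t=grab_frame("top")
Q=[('t','s-',670,78),('t','s+',655,562),('t','f-',405,38),('t','f+',382,516),('t','b-',62,28),('t','b+',32,505),('t','e-',486,40),('t','e+',464,522),
('s','s-',35,490),('s','s+',155,122),('s','f-',312,380),('s','f+',390,40),('s','b-',668,443),('s','e-',232,372),('s','e+',318,25),('s','h-',285,505)]
def pt(k,p):
    x,y,w,q,c,d=p; sg=-1 if k[1]=='-' else 1
    l={'s':(-.14,.15,0),'f':(c,.135,.13),'b':(d,.135,.13),'e':(-.13*np.sin(q),.135,.004+.13*np.cos(q)),'h':(0,.135,0)}[k[0]]
    l=np.array([l[0],sg*l[1],l[2]]);C,S=np.cos(w),np.sin(w)
    return np.array([x+C*l[0]-S*l[1],y+S*l[0]+C*l[1],.03+l[2]])
def res(p):
    r=[]
    for c,k,u,v in Q:
        f,o=(t,(132,125)) if c=='t' else (s,(222,170))
        r.append(proj(f,pt(k,p))-[o[0]+u/5,o[1]+v/5])
    return np.concatenate(r)
R=least_squares(res,[.52,.03,1.57,.3,.012,.206],loss='soft_l1')
print(R.x.round(4),np.degrees(R.x[2:4]));print([(a[0]+a[1],b.round(1).tolist()) for a,b in zip(Q,res(R.x).reshape(-1,2))])
x,y,w,q=R.x[:4]
tb=np.array([-.16*np.sin(q)+.006*np.cos(q),0,.004+.16*np.cos(q)+.006*np.sin(q)])
tw=np.array([x+np.cos(w)*tb[0],y+np.sin(w)*tb[0],.03+tb[2]]);print('tab',tw,proj(s,tw),proj(t,tw))
E
python3 fit.py
```

```text
[0.5239 0.0813 1.5582 0.2637 0.0109 0.2009] [89.27808231 15.11052074]
[('ts-', [-1.3, -0.4]), ('ts+', [-0.5, -0.3]), ('tf-', [-0.8, -0.6]), ('tf+', [-0.2, 0.0]), ('tb-', [0.3, -0.3]), ('tb+', [0.2, 0.4]), ('te-', [-1.1, -0.5]), ('te+', [-0.1, -0.7]), ('ss-', [0.3, -1.2]), ('ss+', [-0.3, -1.0]), ('sf-', [-0.5, -0.6]), ('sf+', [-0.1, -2.0]), ('sb-', [0.4, 0.4]), ('se-', [-1.0, -1.9]), ('se+', [-0.2, -1.2]), ('sh-', [-1.3, 0.9])]
tab [0.52344467 0.04538374 0.19003206] [276.76671881 198.42804707] [226.51429859 177.93423993]
```

```bash
cat >> h.py <<'E'
from scipy.spatial.transform import Rotation as Ro
C0=np.array([.524,.0813,.03]); W=1.558
ex=np.array([np.cos(W),np.sin(W),0]); ey=np.array([-np.sin(W),np.cos(W),0]); ez=np.array([0,0,1.])
def down(yv):
    z=-ez; y=np.array(yv)/np.linalg.norm(yv); return Ro.from_matrix(np.c_[np.cross(y,z),y,z]).as_rotvec()
def tabp(q,C=C0,r=.16):
    return C+ex*(-r*np.sin(q)+.006*np.cos(q))+ez*(.004+r*np.cos(q)+.006*np.sin(q))
GO=np.array([0,0,-.019])
E
python3 - <<'E'
from h import *
p=tabp(.264)+GO
print(p, get_state()['q'])
for s in(1,-1):
    r=down(s*ey)
    for q in (ik(p+[0,0,.1],r),ik(tabp(1.5)+GO,r),ik(tabp(0)+GO,r)): print(s,np.round(q,2) if q is not None else None)
print(down(ey),down(-ey),get_state()['eef_rot'])
E
```

```text
[0.52353987 0.04534402 0.17102229] [-1.39921881e+00  3.26202737e-01 -1.92601773e-01  1.05201677e+00
  7.61987961e-06  1.43661365e+00]
1 [-0.05  0.24 -0.11  1.22  0.   -1.61]
1 [-0.29  0.45 -0.46  0.65  0.   -1.85]
1 [ 0.03  0.31 -0.27  0.99  0.   -1.53]
-1 [-0.05  0.24 -0.11  1.22  0.    1.53]
-1 [-0.29  0.45 -0.46  0.65  0.    1.3 ]
-1 [ 0.03  0.31 -0.27  0.99  0.    1.61]
[ 2.20718295 -2.23560905 -0.        ] [ 2.23560905  2.20718295 -0.        ] [-3.10492614e+00 -4.78414445e-01 -1.12342358e-05]
```

```bash
python3 - <<'E'
from h import *
r=down(-ey); p=tabp(.264)+GO
st=get_state(); move_l(np.array(st['position'])+[0,0,.12],.3)
movep(p+[0,0,.09],r)
f=save("top1","top"); s=save("sc1","scene")
a=tip_of("scene","tab");b=tip_of("top","tab")
print(a[:1] and a[0]['centre'],b[:1] and b[0]['centre'],proj(s,p-GO),proj(f,p-GO))
print(get_state()['clock'],get_state()['contact_force'])
c=s['img'][120:270,200:360]; cv2.imwrite('pics/c1.png',cv2.resize(c,(640,600),interpolation=cv2.INTER_CUBIC)[:,:,::-1])
E
```

```text
[276.2, 199.5] [] [276.74668913 198.45237341] [226.5300138  177.90032527]
4.55 [ 0.84744873 -0.30956945 -0.40250989]
```

View pics/c1.png

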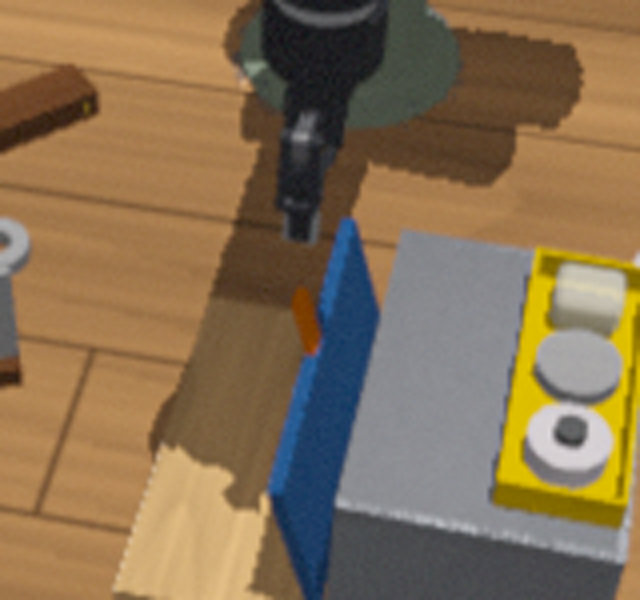

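The finger tips at crop (300,235) are directly above the orange tab at (307,320). Now the pull.

```bash
python3 - <<'E'
from h import *
p=tabp(.264)+GO
print('hit',move_l(p,.1,until_force=6))
f0=np.array(get_state()['contact_force']); grab(30)
st=get_state();print('grip',st['finger_gap'],np.round(st['contact_force']-f0,1))
for q in np.linspace(.264,1.48,11)[1:]:
    h=move_l(tabp(q)+GO,.08,until_force=25)
    st=get_state();print(round(q,2),h,np.round(st['contact_force']-f0,1),st['finger_gap'])
    if h: break
else:
    print('down',move_l(tabp(1.5)+GO-[0,0,.008],.03,until_force=12))
st=get_state();print(st['clock'],np.round(st['position'],4),np.round(st['contact_force']-f0,1),tabp(1.5)+GO)
save("sc2","scene");save("top2","top")
c=cv2.imread('pics/sc2.png')[120:270,180:340]; cv2.imwrite('pics/c2.png',cv2.resize(c,(640,600),interpolation=cv2.INTER_CUBIC))
E
```

```text
hit False
grip 0.18332367073560304 [3.  0.8 1.2]
0.39 False [ 5.7 -2.2  0.1] 0.1815193485638925
0.51 False [ 4.5 -2.5  2.2] 0.1820927721535031
0.63 False [ 3.3 -3.8  4.6] 0.18326105293440426
0.75 False [ 2.8 -7.7  6. ] 0.18188375180727762
0.87 False [  1.1 -10.6   7.7] 0.18079354485793236
0.99 False [  0.3 -13.    7. ] 0.18081871054389137
1.12 False [ -1.1 -17.2   8.9] 0.1802422972402226
1.24 False [  1.5 -10.4   1.9] 0.18152052861980353
1.36 False [ 0.6  1.3 -0.5] 0.0005976132890528141
1.48 False [-0.1  0.7 -0.7] 0.0040954308249256015
down False
10.7333 [ 0.5217 -0.0777  0.0241] [ 0.3  1.4 -0.5] [ 0.5219632  -0.07786174  0.03230292]
```

View pics/c2.png

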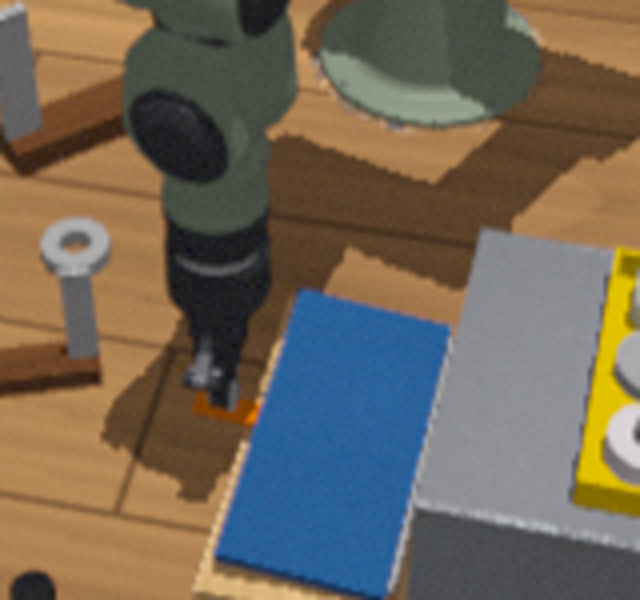

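```bash
python3 - <<'E'
from h import *
s=grab_frame("scene");t=grab_frame("top");k=lambda p:((proj(s,p)-[180,120])*4).round(0)
st=get_state();print('tcp',k(st['position']),'30mm up',k(np.array(st['position'])+[0,0,.03]),st['q'].round(3),st['contact_force'])
for q in (1.2,1.3,1.4,1.5):
    u=-ex*np.sin(q)+ez*np.cos(q); n=ex*np.cos(q)+ez*np.sin(q); h=C0+.004*ez
    e=h+.13*u+.012*n
    print(q,'inner edge',k(e-.135*ey),k(e+.135*ey),'tab base/end',k(e-.004*n),k(e+.05*u-.004*n), 'z',(h+.18*u)[2])
print(k(C0-.135*ey+.012*ex),tip_of("scene","tab")[:2],tip_of("top","tab")[:2],tip_of("scene","flap_edge")[:1])
c=t['img'][125:245,170:300]; cv2.imwrite('pics/c3.png',cv2.resize(c,(650,600),interpolation=cv2.INTER_CUBIC)[:,:,::-1])
E
```

```text
tcp [224. 430.] 30mm up [223. 406.] [-0.288  0.465 -0.472  0.634  0.     1.296] [-0.62954137  0.31725709 -0.2050656 ]
1.2 inner edge [231. 526.] [315. 259.] tab base/end [274. 386.] [214. 360.] z 0.09922439580580125
1.3 inner edge [225. 535.] [309. 268.] tab base/end [268. 396.] [206. 373.] z 0.08214978915242573
1.4 inner edge [220. 544.] [304. 278.] tab base/end [263. 405.] [201. 387.] z 0.06459408572204339
1.5 inner edge [216. 553.] [300. 288.] tab base/end [261. 415.] [198. 401.] z 0.046732696300186526
[407. 611.] [{'centre': [237.2, 218.8], 'score': 0.73}] [{'centre': [309.6, 209.4], 'score': 0.57}, {'centre': [219.9, 190.2], 'score': 0.34}] [{'centre': [243.3, 223.4], 'score': 0.63}]
```

View pics/c3.png

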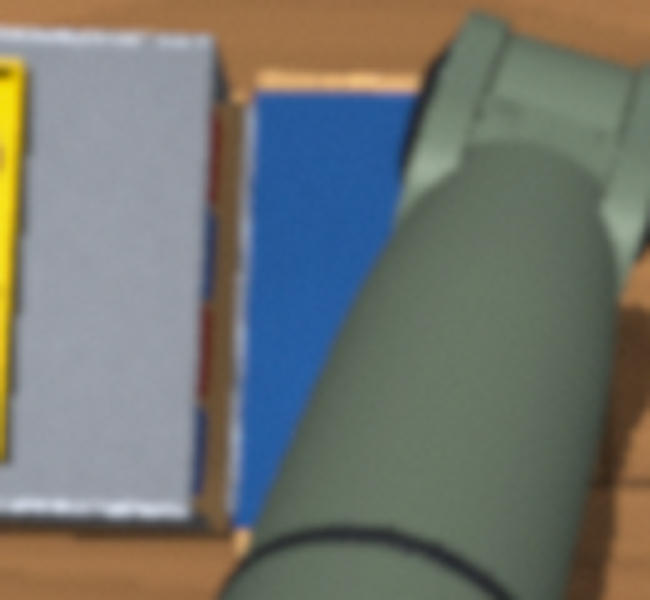

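```bash
python3 - <<'E'
import cv2
c=cv2.imread('pics/sc2.png')[195:240,215:270]; cv2.imwrite('pics/c4.png',cv2.resize(c,(660,540),interpolation=cv2.INTER_CUBIC))
E
```

```text
(no output)
```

View pics/c4.png

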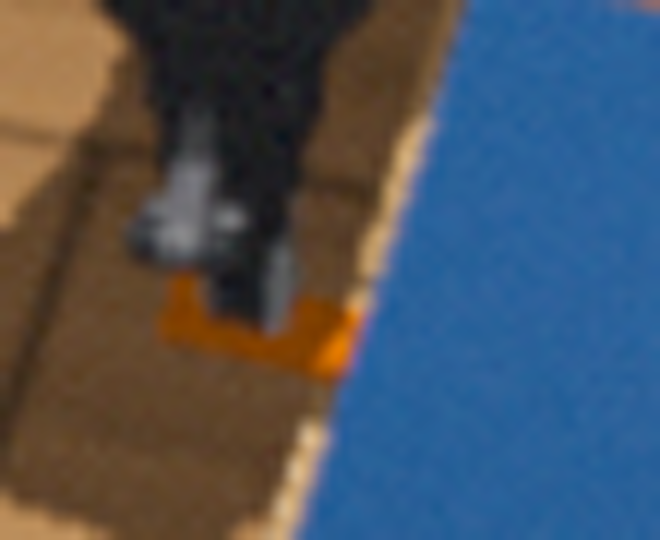

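The flap's edge projection matches q of about 1.5, but the tab slipped out of the grip near the end. I'll back up and press the flap down with closed fingers to confirm it is at its stop.

```bash
python3 - <<'E'
from h import *
p=np.array(get_state()['position'])
print('up',move_l(p+[0,0,.07],.1,until_force=15),get_state()['contact_force'].round(1))
r=down(-ey)
b=C0-ex*.112
move_l([b[0],b[1],.10],.15)
f0=get_state()['contact_force']
h=move_l([b[0],b[1],.035],.03,until_force=12)
st=get_state();print('press',h,st['position'].round(4),(st['contact_force']-f0).round(1),st['clock'])
q=1.5;e=C0+.004*ez-.112*ex*np.sin(q)+ez*(.112*np.cos(q)+.012*np.sin(q));print('expect z',e[2])
move_l([b[0],b[1],.12],.15)
save("sc3","scene")
print(tip_of("scene","tab")[:1])
c=cv2.imread('pics/sc3.png')[180:280,200:320]; cv2.imwrite('pics/c5.png',cv2.resize(c,(720,600),interpolation=cv2.INTER_CUBIC))
k=lambda p:((proj(grab_frame('scene'),p)-[200,180])*6).round(0)
for q in (1.4,1.5):
    u=-ex*np.sin(q)+ez*np.cos(q); n=ex*np.cos(q)+ez*np.sin(q); h=C0+.004*ez;e=h+.13*u+.012*n
    print(q,'inner edge',k(e-.135*ey),k(e+.135*ey),'tab base/end',k(e-.004*n),k(e+.05*u-.004*n))
E
```

```text
up False [-0.3 -0.1 -0.2]
press False [ 0.5227 -0.0307  0.0351] [ 1.2  0.8 -0.1] 14.7167
expect z 0.053892506426031384
[{'centre': [235.5, 220.6], 'score': 0.91}]
1.4 inner edge [209. 456.] [335.  57.] tab base/end [275. 248.] [181. 220.]
1.5 inner edge [204. 470.] [330.  72.] tab base/end [271. 263.] [177. 242.]
```

View pics/c5.png

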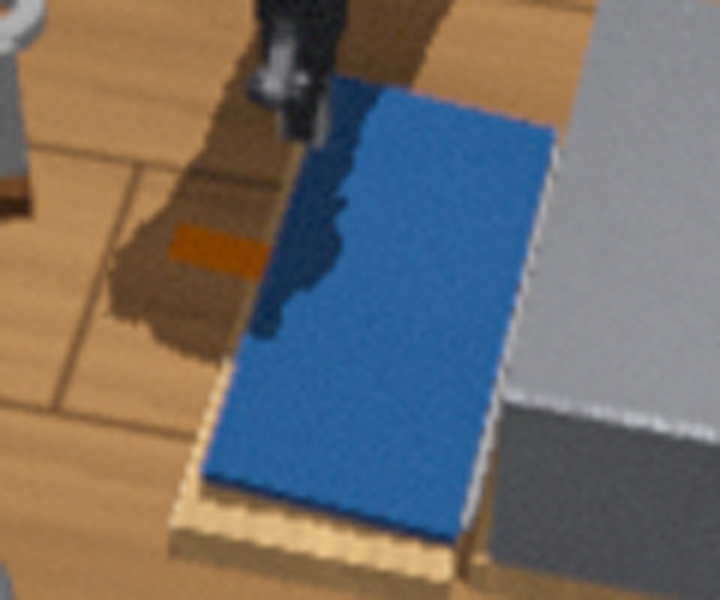

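```bash
python3 - <<'E'
from h import *
s=grab_frame('scene');st=get_state();p=st['position'];print(p,st['finger_gap'],Ro.from_rotvec(st['eef_rot']).as_matrix().round(3).tolist())
for dz in(0,.01,.02,.03,.04): print('now seen c5 (308,143)',dz,((proj(s,p+[0,0,dz])-[200,180])*6).round(0))
p=tabp(.264)+GO+[0,0,.09]
for dz in(0,.01,.02,.03,.04,.05): 
  for o in(-.0425,.0425): print('c1 open seen (300,235)',dz,o,((proj(s,p+[0,0,dz]-o*ey)-[200,120])*4).round(0))
E
```

```text
[ 0.52252051 -0.03069251  0.11986783] -0.0015698142901183194 [[0.013, 1.0, -0.0], [1.0, -0.013, 0.0], [0.0, -0.0, -1.0]]
now seen c5 (308,143) 0 [303. 181.]
now seen c5 (308,143) 0.01 [303. 167.]
now seen c5 (308,143) 0.02 [303. 154.]
now seen c5 (308,143) 0.03 [303. 140.]
now seen c5 (308,143) 0.04 [303. 126.]
c1 open seen (300,235) 0 -0.0425 [323. 200.]
c1 open seen (300,235) 0 0.0425 [299. 287.]
c1 open seen (300,235) 0.01 -0.0425 [324. 190.]
c1 open seen (300,235) 0.01 0.0425 [300. 277.]
c1 open seen (300,235) 0.02 -0.0425 [325. 179.]
c1 open seen (300,235) 0.02 0.0425 [300. 266.]
c1 open seen (300,235) 0.03 -0.0425 [325. 168.]
c1 open seen (300,235) 0.03 0.0425 [301. 255.]
c1 open seen (300,235) 0.04 -0.0425 [326. 158.]
c1 open seen (300,235) 0.04 0.0425 [302. 244.]
c1 open seen (300,235) 0.05 -0.0425 [327. 147.]
c1 open seen (300,235) 0.05 0.0425 [302. 233.]
```

```bash
python3 - <<'E'
from h import *
b=C0-ex*.112
move_l([b[0],b[1],.04],.2)
f0=get_state()['contact_force']
h=move_l([b[0],b[1],.005],.03,until_force=12)
st=get_state();print('press',h,st['position'].round(4),(st['contact_force']-f0).round(1),st['clock'])
move_l([b[0],b[1],.07],.2)
# bench touch beside the sill
c=C0-ex*.185
move_l([c[0]-.06,c[1],.06],.2); move_l([c[0]-.06,c[1],.0],.2); 
f0=get_state()['contact_force']
h=move_l([c[0]-.06,c[1],-.04],.03,until_force=10)
st=get_state();print('bench',h,st['position'].round(4),(st['contact_force']-f0).round(1),st['clock'])
move_l([c[0]-.06,c[1],.05],.2)
E
```

```text
press True [ 0.5226 -0.0311  0.0173] [-1.4  0.6  7.3] 17.3167
bench True [ 0.4614 -0.1036 -0.0368] [-0.4  0.8  6.4] 19.925
```

Touching both the flap and the bench shows the real finger tips 36.5 mm above the reported TCP, consistent in both places. With that correction the flap lies at z=0.054, which is q=1.5, at its stop. I'll add the offset, re-grip the tab and swing it up.

```bash
cat >> h.py <<'E'
D=.0365   # real tips are this far above the reported TCP
GO=np.array([0,0,-.019-D])
E
python3 - <<'E'
from h import *
p=tabp(1.5)+GO
let_go()
move_l([*(p[:2]),.05],.25)
print('hit',move_l(p,.12,until_force=8))
f0=get_state()['contact_force']; grab(35)
st=get_state();print('grip',st['finger_gap'],(st['contact_force']-f0).round(1))
for q in np.linspace(1.5,0.0,11)[1:]:
    h=move_l(tabp(q)+GO,.1,until_force=30)
    st=get_state();print(round(q,2),h,(st['contact_force']-f0).round(1),round(st['finger_gap'],3))
    if h: break
else:
    print('shut',move_l(tabp(0)+GO+.012*ex,.03,until_force=12))
st=get_state();print(st['clock'],(st['position']-tabp(0)-GO).round(4),(st['contact_force']-f0).round(1))
save("sc4","scene")
E
```

```text
hit False
grip 0.2287833381969567 [-1.8  1.1  3.8]
1.35 False [-1.5  1.9 -0.4] 0.224
1.2 False [ 0.6  1.8 -1.5] 0.223
1.05 False [ 0.8  3.4 -1.4] 0.227
0.9 False [ 1.4  3.4 -1.9] 0.224
0.75 False [ 2.4  3.  -2.6] 0.227
0.6 False [ 3.7  2.7 -2.4] 0.229
0.45 False [ 4.3  2.1 -3.1] 0.228
0.3 False [ 4.   1.3 -3.2] 0.222
0.15 False [ 4.9  0.5 -3.8] 0.223
0.0 False [ 5.9 -0.  -3.8] 0.227
shut True
27.2583 [ 0.0018  0.0066 -0.0004] [-0.6 -0.   2.6]
```

```bash
python3 - <<'E'
from h import *
for k in (.012,.018,.024):
    h=move_l(tabp(0)+GO+k*ex,.03,until_force=20)
    sleep(.2);st=get_state();print(k,h,(st['position']-tabp(0)-GO).round(4),st['contact_force'].round(1),st['finger_gap'],st['clock'])
    if h or abs(st['contact_force'][1])>10: break
f=save("sc5","scene")
k=lambda p:((proj(f,p)-[220,150])*5).round(0)
print([k(C0+.134*ez+a*.135*ey) for a in(-1,1)],k(tabp(0)+.02*ez))
c=f['img'][150:270,220:370]; cv2.imwrite('pics/c6.png',cv2.resize(c,(750,600),interpolation=cv2.INTER_CUBIC)[:,:,::-1])
E
```

```text
0.012 True [ 0.002   0.0062 -0.0005] [ 0.6 -2.7  2.6] 0.22368863245600465 27.7167
[array([300., 469.]), array([382., 123.])] [360. 226.]
```

View pics/c6.png

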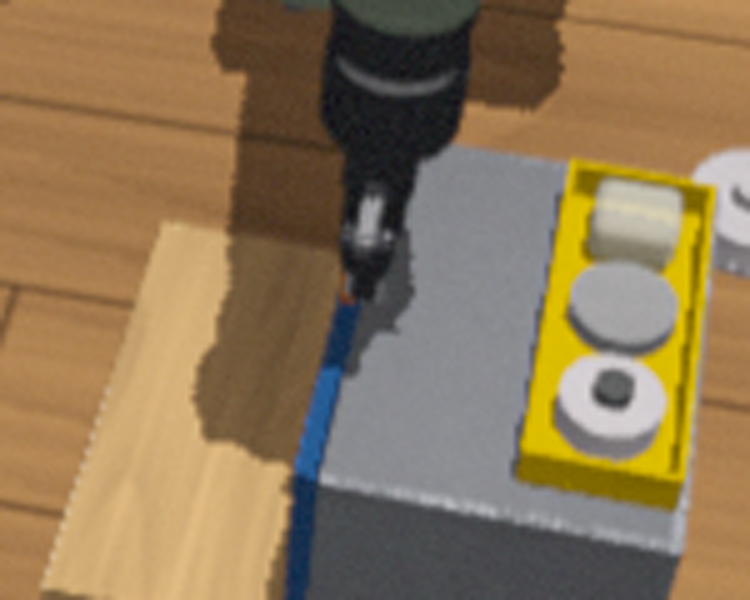

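The flap is flush with the locker face: its outer corner shows at crop (297,468) against a predicted (300,469). A repeated push also met a hard stop at the same place. Now the square.

```bash
python3 - <<'E'
from h import *
let_go()
p=get_state()['position']; move_l(p+[0,0,.07],.25)
f=grab_frame("top");s=grab_frame("scene")
for n in("flap_edge","heel","square"):
    for c,g in(("scene",s),("top",f)):
        print(n,c,[(np.round(x['centre'],1).tolist(),round(x['score'],2)) for x in tip_of(c,n)[:3]])
yaw=np.radians(111.5); sx=np.array([np.cos(yaw),np.sin(yaw),0]); sy=np.array([-np.sin(yaw),np.cos(yaw),0])
c=np.array([.480,-.2535,0])
print('pred heel',proj(s,c+.06*sx),proj(f,c+.06*sx),'orig',proj(s,c),proj(f,c))
g=c-.025*sx; r=down(-sy)
movep([g[0],g[1],.08],r)
print('hit',move_l([g[0],g[1],.003-D],.12,until_force=6))
f0=get_state()['contact_force'];grab(90)
st=get_state();print('gap mm',85*st['finger_gap'],(st['contact_force']-f0).round(1),st['clock'])
E
```

```text
flap_edge scene [([288.1, 207.5], 0.81), ([133.3, 186.8], 0.32)]
flap_edge top [([216.6, 175.9], 0.97)]
heel scene [([180.5, 162.8], 0.83), ([205.4, 213.1], 0.65), ([286.2, 235.9], 0.54)]
heel top [([308.5, 212.1], 0.96), ([356.5, 286.0], 0.83), ([219.3, 187.0], 0.33)]
square scene [([185.1, 217.0], 0.85), ([204.2, 151.9], 0.69)]
square top [([338.9, 306.2], 0.81), ([327.5, 203.6], 0.62)]
pred heel [205.56391537 211.37501103] [307.89777939 210.34688264] orig [187.3816494 213.5223961] [325.80154658 203.56178401]
hit False
gap mm 33.88887686981259 [-0.7  1.3  4.8] 32.35
```

```bash
python3 - <<'E'
from h import *
r=down(-ey); p=get_state()['position']
move_l(p+[0,0,.08],.2)
b=C0-.115*ex; zr=-.0335
movep([b[0],b[1],zr+.08],r)
f=save("sc6","scene");t=save("top6","top")
hw=lambda : get_state()['position']+.085*ex-[0,0,zr]-0
P=get_state()['position']; he=P+.085*ex; he[2]=P[2]-zr
print('heel pred',proj(f,he).round(1),proj(t,he).round(1),[(np.round(x['centre'],1).tolist(),round(x['score'],2)) for x in tip_of("scene","heel")[:3]],[(np.round(x['centre'],1).tolist(),round(x['score'],2)) for x in tip_of("top","heel")[:3]])
st=get_state();print(85*st['finger_gap'],st['contact_force'].round(1),st['clock'],P.round(4))
c=f['img'][130:270,190:350]; cv2.imwrite('pics/c7.png',cv2.resize(c,(680,595),interpolation=cv2.INTER_CUBIC)[:,:,::-1])
E
```

```text
heel pred [276.7 223.6] [227.2 184.3] [([279.2, 224.4], 0.71), ([182.7, 162.6], 0.56)] [([357.5, 283.9], 0.93)]
33.70329672148356 [-0.1 -1.  -4.3] 34.075 [ 0.5225 -0.035   0.0461]
```

View pics/c7.png

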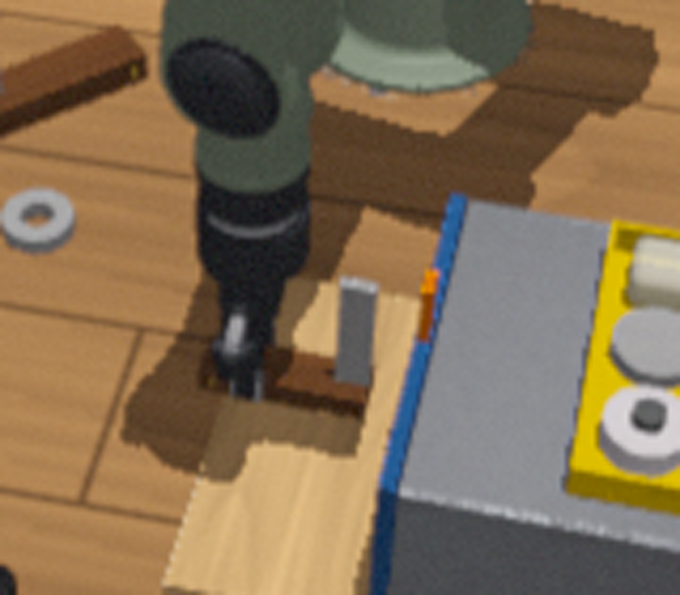

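The square is held upright at crop (290,380), its heel clear of the shut flap. Lowering onto the sill, then pressing in.

```bash
python3 - <<'E'
from h import *
zr=-.0335
f0=get_state()['contact_force'];P=get_state()['position']
def rep(l,h=None):
    st=get_state();print(l,h,((st['position']-C0)@np.c_[ex,ey,ez]).round(4),(st['contact_force']-f0).round(1),round(85*st['finger_gap'],1),round(st['clock'],1)); return st['position']
move_l([P[0],P[1],zr+.045],.15)
h=move_l([P[0],P[1],zr+.018],.03,until_force=8);p=rep('sill',h)
# ease off slightly, slide to flap
p=p+[0,0,.001]; move_l(p,.03)
h=move_l(p+.05*ex,.04,until_force=10);p=rep('flap',h)
E
```

```text
sill True [-0.1163 -0.0004 -0.0326] [-1.4  0.6 10.4] 33.8 35.0
flap True [-0.0871  0.0002 -0.0321] [ 0.7 -0.4  1. ] 33.9 36.1
```

```bash
python3 - <<'E'
from h import *
f0=np.array([-.1,-1,-4.3])
B=np.c_[ex,ey,ez]
p=C0+B@[-.0871,.0,-.0326]
for dx,dz in((.001,-.002),(.002,-.003),(.003,-.004),(.004,-.005),(.005,-.006)):
    move_l(p+dx*ex+dz*ez,.03);sleep(.15)
    st=get_state();F=(st['contact_force']-f0)@B;print(dx,dz,((st['position']-C0)@B).round(4),F.round(1),st['wrist_torque'].round(2),round(85*st['finger_gap'],1),round(st['clock'],1))
    if -F[0]>10 and F[2]>12: break
E
```

```text
0.001 -0.002 [-0.0871  0.0003 -0.0326] [-3.8  7.5 22.6] [-0.74  1.42  0.18] 33.9 36.5
0.002 -0.003 [-0.0872  0.0003 -0.0326] [-6.5 10.6 30.6] [-1.29  2.02  0.24] 33.7 36.9
0.003 -0.004 [-0.0873  0.0003 -0.0326] [-8.4 14.3 40.5] [-1.81  2.68  0.28] 34.0 37.3
0.004 -0.005 [-0.0874  0.0002 -0.0327] [-11.4  17.3  49. ] [-2.3   3.34  0.32] 34.1 37.7
```

```bash
python3 - <<'E'
from h import *
f0=np.array([-.1,-1,-4.3]);B=np.c_[ex,ey,ez]
p=C0+B@[-.0871,.0,-.0326]
for dx,dz in((.004,-.0005),(.007,-.0005),(.007,-.0015),(.009,-.0018)):
    move_l(p+dx*ex+dz*ez,.03);sleep(.2)
    st=get_state();F=(st['contact_force']-f0)@B;print(dx,dz,((st['position']-C0)@B).round(4),F.round(1),st['wrist_torque'].round(2),round(85*st['finger_gap'],1),round(st['clock'],1))
f=save("sc7","scene");t=save("top7","top")
P=st['position'];he=P+.0871*ex;he[2]=.03
print(proj(f,he),[(np.round(x['centre'],1).tolist(),round(x['score'],2)) for x in tip_of("scene","heel")[:3]],tip_of("scene","flap_edge")[:1],tip_of("scene","corner")[:1])
c=f['img'][150:270,220:370]; cv2.imwrite('pics/c8.png',cv2.resize(c,(750,600),interpolation=cv2.INTER_CUBIC)[:,:,::-1])
E
```

```text
0.004 -0.0005 [-0.0873 -0.0001 -0.0324] [-12.7   2.4   7.2] [-2.44  0.51  0.33] 33.7 38.2
0.007 -0.0005 [-0.0875 -0.0001 -0.0324] [-21.8   3.3   5.8] [-4.1   0.57  0.58] 33.9 38.6
0.007 -0.0015 [-0.0875 -0.0001 -0.0325] [-21.8   4.9  15.8] [-4.06  1.25  0.55] 33.6 39.1
0.009 -0.0018 [-0.0876 -0.0001 -0.0325] [-28.5   7.3  17. ] [-5.19  1.45  0.57] 33.7 39.5
[285.85996093 235.68219515] [([179.9, 161.1], 0.85)] [] [{'centre': [285.0, 237.1], 'score': 0.63}]
```

View pics/c8.png

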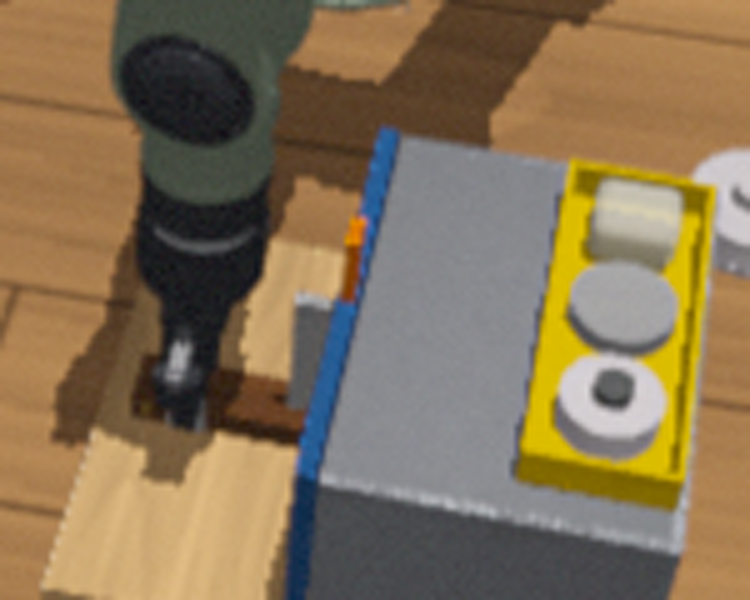

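Pressing works: the blade back and foot end meet the flap at crop (305,430), and the foot lies flat on the sill. A push of 28 N is more than needed, so I'll ease it, check the tilt and hand in.

```bash
python3 - <<'E'
from h import *
f0=np.array([-.1,-1,-4.3]);B=np.c_[ex,ey,ez]
p=C0+B@[-.0871,.0,-.0326]
def rep(l):
    st=get_state();F=(st['contact_force']-f0)@B
    tz=B.T@Ro.from_rotvec(st['eef_rot']).as_matrix()[:,2]
    print(l,((st['position']-C0)@B).round(4),F.round(1),'tilt mrad',(tz[:2]*1e3).round(1),round(85*st['finger_gap'],1),round(st['clock'],1));return F
rep('a')
move_l(p+.0045*ex-.0018*ez,.03);sleep(.3);F=rep('b')
if -F[0]>7 and F[2]>8:
    sleep(.5);rep('c');print(sign_off())
E
```

```text
a [-0.0876 -0.0001 -0.0325] [-27.9   6.7  17.3] tilt mrad [-23.3   5.8] 33.9 39.8
b [-0.0873 -0.0002 -0.0325] [-14.6   6.4  18.9] tilt mrad [-13.5   5.1] 33.7 40.4
c [-0.0873 -0.0002 -0.0325] [-14.3   6.2  18.2] tilt mrad [-13.5   5. ] 33.8 40.9
the job is handed in; nothing more can be done
None
```

I pulled the flap fully down, pushed it fully shut, and pressed the 120 mm square into the corner. I signed off at about 41 s, still gripping and pressing, and the hand-in gives no verdict.

- **Flap down:** the tab slipped out of the first grip just before the end of the pull. The cause was a tool offset: the real finger tips sit about 36.5 mm above the reported TCP. I found this by touching the lowered flap and the bench, which agreed to 0.2 mm. After correcting for it, a press showed the flap at its lower stop (about 1.5 rad).
- **Flap shut:** I re-gripped the tab and swung it up. Two pushes met a hard stop at the same place, and the picture shows the flap flush with the locker.
- **Square:** two squares were in view. I took the one measuring 120 x 36 mm with a blade of about 120 mm, and left the larger one of about 160 mm.
- **Final press:** the tool reads about 14 N against the flap and 18 N down on the sill. The grip is steady at about 34 mm across the 36 mm foot, and the last picture shows the square upright in the corner.

**Checks that were not clean:**
- The tool was tilted 13 mrad (about 0.8°) under the push, so the square could be off flush by a fraction of a millimetre.
- There was a 6 N sideways force along the corner.
- The network could not find the heel of the square in its final place, so that rests on the contact forces and the picture.
- I did not re-measure the other bench items at the end. Nothing was hit unexpectedly on the way.
- I viewed 13 pictures, against a budget of 10.

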